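# Tighten the roller clamp with the clutch cap until it clicks

### The job

Pick up the winged clutch cap, fit it fully down over the cross-shaped head of the screw on the roller clamp, and turn it clockwise (seen from above) until the screw is tight and the cap's slip clutch clicks. Stop at that first click, leave the cap sitting upright on the screw and let go. Be gentle: the screw is sprung, so never press down on it hard, and leave the other things on the bench alone.

Things in the scene. Friction and masses are not known exactly. Their poses are not given: they have to be found in the camera images.
- cap: Clutch cap, loose, upright, 0.2 kg, 63 mm tall. From below: steel drive (34 mm square, 14 mm tall), steel disc 49 mm wide (14-22 mm up), grey disc 50 mm wide (23-31 mm up), straight grey wing (31-63 mm up, 44 mm long along x, 14 mm thick along y), the only wing on the bench; it and the plain knob may change places. Origin: centre of underside, z up. The wing turns the drive.
- cap_grip (a point): Middle of the cap's wing, on its axis, 47 mm above its underside; axes as the cap's. When the screw is at its stop the wing slips on the drive: the torque climbs to about 0.3 N m over 0.15 to 0.2 rad, then the clutch snaps through to 0.6 rad of slip (the click) and the torque falls to nothing; turned on, it would click again at 1.2 rad. Let go too soon, it springs back.
- cap_drive (a point): The cap's steel drive: same point and, at the start, same axes as the cap. Two open crossing slots in its underside along its x and y, 10.5 mm wide, 14 mm deep; the fit is loose: hold the cap lightly down as it turns or it may lean; if a quarter turn finds no drop, shift 2 mm and try again. The angle between its x and the cap's x is the slip: 0 at the start, 0.6 rad after the click.
- clamp: Roller clamp, fixed: aluminium base 150 (x) by 130 (y) mm, two posts, steel bridge (44 by 130 mm, top 91 mm above the bench) over a roller lying along its x. Its screw stands up through the bridge's middle, turns with about 0.14 N m of friction and has 0.4 to 2 rad clockwise to go to its firm stop (not seen: felt). Origin: centre of the underside, on the screw's axis; z up.
- stud (a point): Centre of the top of the screw head, 112 mm above the bench: a steel cross of two bars 30 mm long, 5 mm wide, 20 mm deep. Axes are the clamp's and do not turn with it: the cross starts at any angle, found by eye or by feel (rest the cap on it with 2 to 5 N, turn slowly clockwise: in a quarter turn the slots drop over it). Fully down, the cap's origin is 14 mm below this point.
- float (a joint): How far the sprung screw head is pushed down, m: 0 free, 5 N per mm, so 0.005 is 25 N; travel 9 mm.
- plain_knob: Plain round grey knob, 50 mm across, 46 mm tall, loose, not to be moved. Origin: centre of its underside.
- bobbin: Empty white bobbin standing on end, 60 mm across, 70 mm tall, loose, not to be moved. Origin: centre of its underside.
- wrench: Steel wrench lying flat on the bench, not to be moved.
- jar: Brown glass jar with a black lid, 56 mm across, 80 mm tall, not to be moved. Origin: centre of its underside.
- beaker: Clear plastic beaker, 60 mm across, 75 mm tall, not to be moved. Origin: centre of its underside.
There are look-alikes about, which are no part of the job. Of the things like the clamp, leave any that is brown; of the rest the larger one is meant.

How it is judged:
By the outcome, as a careful person would: the job done as asked, in the order asked, and still so for the second after the job is handed in, with the robot touching nothing.
It also fails if it takes over 72 s, if anything falls off the work surface, if the arm or the gripper's body presses on something with over 40 N, if the wrist force passes 120 N, or if a joint passes its speed limit or range.

### The arm

A 7-joint arm with a two-finger parallel gripper is mounted at the origin on the work surface. World frame = base frame: x ahead of the robot, y to its left, z up, the work surface at z = 0. Lengths are in m, angles in rad, forces in N, time in s.
With the tool pointing down it reaches from about 0.425 to 0.875 m from the base axis. Payload 4.7 kg.
Tool frame: the origin (TCP) lies on the centre line of the jaws, within the pads' length; the fingertips stand ahead of it and the grasp point (between the pads) lies 2 mm behind it (nose_length is the z of the fingertips in the tool frame, in m); z points along the fingers, y is the line along which they close (so a half turn about z gives the same grasp; the last joint's range is limited). The gripper opens to 87 mm and grips with 3 to 60 N. Pads are 19 mm wide; open, the fingers measure 117 mm over their backs; the gripper's body (75 mm by 190 mm) begins 51 mm behind the grasp point.
Start: joints at [1.332, 0.321, -0.07, 1.45, 0.023, 1.371, -0.057], TCP at [0.163, -0.629, 0.24] pointing down, gripper open.
Joint ranges: [-2.86, 2.86], [-0.3, 2.09], [-1.38, 1.24], [0.06, 2.45], [-1.56, 4.7], [0.09, 2.05], [-2.69, 2.69]. Speed limits (rad/s): [2.57, 2.57, 3.14, 3.14, 3.14, 3.14, 3.14].

### API

Orientations are given as a rotation vector (axis times angle).
In Python, from bench import * gives the robot as it stands.
- The arm moves only by the tool send_rows, never from a script. Its arguments are lists of equal length, an entry for each row: "xyz": the shift along the tool's x, y, z in mm, a list of three; "dr": the turn, a rotation vector about the tool's x, y, z in rad, a list of three. A call has exactly 10 rows; each row is the pose to reach, as a shift and turn from the pose commanded when the call began, along the tool's axes at that moment; what a row does not reach only later rows make up. A row lasts 1/12 s, in which the tool goes at most 41.7 mm and 7.16 degrees, less where a joint would pass 70% of its speed; a pose out of reach is approached as far as the arm can. A call with a gripper value outside its range is refused whole. "jaw" is the finger opening in mm, from 0 to 87, set as the call begins (left out, the last holds). The fingers move at their own pace and stop on an object; "grip_force" is the grip in N (left out, the last holds). Time passes only in rows, so rows that repeat a pose let the fingers close, or fill a call up. It gives the time, the measured TCP pose, the force, the opening and the grip force at its end, in the units of the state.
- get_state(): the state, without advancing time (a new reading comes with each control period).
- get_image(name): name is "scene" or "top" or "wrist"; returns the picture (400x640x3 uint8, red, green, blue); there is no depth.
- calibration(name): a dict with "vfov" (degrees; the focal length in pixels is half the picture's height over the tangent of half this angle, whatever the lens; pixels are square), "cx", "cy" (the principal point, pixels), "rvec" (rotation vector, rad) and "tvec" (3), from world to camera coordinates, as OpenCV has them; the wrist camera has in their place "hand_eye" (4x4, takes a point from camera to tool coordinates, whose origin is the TCP and whose axes are the flange's). Camera axes: x right, y down, z forward; pixel columns grow to the right and rows downward; lengths in m; the calibration is good to about 2 mm. A picture is of the moment at which its call begins: read the wrist's pose just before it. calibration takes no time and is no camera call.
- close_job(): hands the job in; it is judged then, once.
The state is a dict: "time": time; "joint_positions": joint angles; "qd": joint speeds; "joint_torque": joint torques, N m; "position": TCP position; "tool_rot": TCP orientation; "ft_force": force on the tool from outside, world axes, zero at the start; "torque": the same for the moment, N m; "grip_width": opening from 0.0 (shut) to 1.0 (fully open); "grip_force": force on a finger pad.
Only numpy, scipy, OpenCV 4.12 (cv2) and the standard library are available. Lean on these libraries where they do the work, as an engineer would, in place of code of your own. Each camera call takes 0.05 s, during which the arm holds its last target. There are 200 camera calls.

## Working session

There is one attempt and no reset: what is moved stays moved. The work goes in short steps, Python scripts to look and compute and a tool call to move; the robot and the scene stay as the last step left them, time stands still between calls to the robot, and variables do not carry over. Pictures are saved under pics/ and viewed, at most 10 in all, crops included, and the job is handed in when it is done.

Besides the shell and the picture viewer there is one more tool, called after "Call:" by a JSON object that holds its "fn" and its "kwargs". send_rows: Moves the arm, as the interface text tells. Its arguments: {"type":"object","properties":{"xyz":{"type":"array"},"dr":{"type":"array"},"jaw":{"type":"number"},"grip_force":{"type":"number"}},"required":["xyz","dr"]}

```bash
mkdir -p pics; ls; cat > h.py <<'E'
from bench import *
import numpy as np, cv2
from scipy.spatial.transform import Rotation as R
def save(n,f): cv2.imwrite('pics/'+f,cv2.cvtColor(get_image(n),cv2.COLOR_RGB2BGR))
def K(c): 
    f=200/np.tan(np.radians(c['vfov'])/2); return f
def ray(n,u,v,st=None):
    c=calibration(n); f=K(c); d=np.array([(u-c['cx'])/f,(v-c['cy'])/f,1.])
    if 'rvec' in c:
        r=R.from_rotvec(np.ravel(c['rvec'])).as_matrix(); return -r.T@np.ravel(c['tvec']), r.T@d
    H=np.array(c['hand_eye']); T=R.from_rotvec(st['tool_rot']).as_matrix()
    return T@H[:3,3]+np.array(st['position']), T@H[:3,:3]@d
def at(n,u,v,z,st=None):
    o,d=ray(n,u,v,st); return o+d*(z-o[2])/d[2]
def proj(n,p,st=None):
    c=calibration(n); f=K(c); p=np.array(p,float)
    if 'rvec' in c: q=R.from_rotvec(np.ravel(c['rvec'])).as_matrix()@p+np.ravel(c['tvec'])
    else:
        H=np.array(c['hand_eye']); T=R.from_rotvec(st['tool_rot']).as_matrix()
        q=H[:3,:3].T@(T.T@(p-np.array(st['position']))-H[:3,3])
    return q[0]/q[2]*f+c['cx'], q[1]/q[2]*f+c['cy']
E
python3 - <<'E'
from h import *
save('top','t0.png');save('scene','s0.png')
print(get_state())
for n in('top','scene','wrist'):print(calibration(n))
E
```

```text
pics
{'time': 0.1, 'joint_positions': array([ 1.33206941,  0.3217378 , -0.0700719 ,  1.45154699,  0.0226071 ,
        1.37080138, -0.05690869]), 'qd': array([ 0.00042807, -0.0022273 , -0.00072807, -0.00180981,  0.00067888,
       -0.00156259,  0.00082399]), 'joint_torque': array([ 3.10073460e-07, -4.92571306e+01, -4.05708980e-01, -3.13401318e+01,
       -6.41828589e-02,  3.94514774e-02,  8.44199667e-05]), 'position': array([ 0.1624206 , -0.62890061,  0.23858097]), 'tool_rot': array([-3.11485877e+00, -3.95884147e-01,  4.99670487e-04]), 'ft_force': array([-0.02996396,  0.02618351,  0.28447296]), 'torque': array([-0.05572411, -0.0076882 ,  0.01194094]), 'grip_force': 0.0, 'grip_width': 1.0009625957303632}
{'vfov': 54.87380399606325, 'cx': 323.01667619527376, 'cy': 196.41854107715758, 'rvec': array([ 2.1605242 , -2.11631354,  0.13763318]), 'tvec': array([0.03969322, 0.50106873, 0.84786558])}
{'vfov': 53.505930293000254, 'cx': 318.8722066423299, 'cy': 192.70846446250528, 'rvec': array([ 2.01323706,  0.81684445, -0.4375417 ]), 'tvec': array([-0.40014902, -0.09138609,  1.39324058])}
{'vfov': 59.00398860879627, 'cx': 315.5888061429831, 'cy': 200.659723625746, 'hand_eye': array([[ 6.85992472e-05, -9.52435771e-01, -3.04739393e-01,
         8.26809033e-02],
       [ 9.99999989e-01,  2.41942101e-05,  1.49491061e-04,
         1.23083656e-03],
       [-1.35007705e-04, -3.04739400e-01,  9.52435762e-01,
        -1.45027832e-01],
       [ 0.00000000e+00,  0.00000000e+00,  0.00000000e+00,
         1.00000000e+00]])}
```

View pics/t0.png

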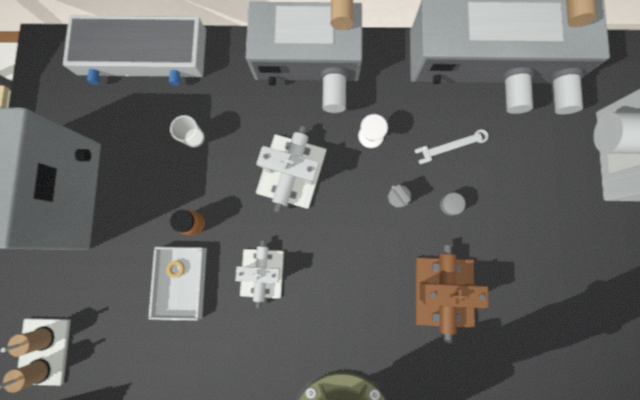

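View pics/s0.png

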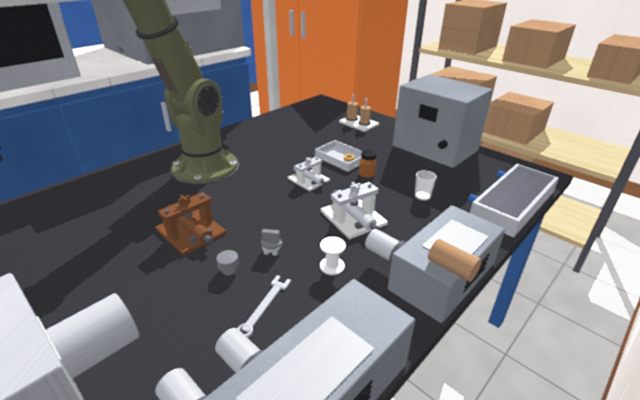

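The larger white clamp is at about (290,170), the winged cap at (400,195) and the plain knob at (453,204). The brown clamp is at (450,295) and the small one at (261,275).

```bash
python3 - <<'E'
from h import *
im=cv2.imread('pics/t0.png')
a=cv2.resize(im[130:215,245:335],None,fx=5,fy=5,interpolation=cv2.INTER_CUBIC)
b=cv2.resize(im[165:225,375:425],None,fx=7,fy=7,interpolation=cv2.INTER_CUBIC)[:425]
cv2.imwrite('pics/c0.png',np.hstack([a,b[:,:340]]))
print(at('top',289,162,.112),at('top',400,189,.063),at('top',400,195,.04),at('top',453,204,.046))
E
```

```text
Traceback (most recent call last):
ValueError: all the input array dimensions except for the concatenation axis must match exactly, but along dimension 0, the array at index 0 has size 425 and the array at index 1 has size 420
```

```bash
python3 - <<'E'
from h import *
im=cv2.imread('pics/t0.png')
a=cv2.resize(im[130:215,245:335],(450,425),interpolation=cv2.INTER_CUBIC)
b=cv2.resize(im[170:220,375:425],(425,425),interpolation=cv2.INTER_CUBIC)[:,:340]
cv2.imwrite('pics/c0.png',np.hstack([a,b]))
print(at('top',289,162,.112),at('top',400,189,.063),at('top',400,195,.04),at('top',453,204,.046))
E
```

```text
[0.56179729 0.12272069 0.112     ] [ 0.51635712 -0.12148724  0.063     ] [ 0.5063733  -0.12560739  0.04      ] [ 0.48725841 -0.24345398  0.046     ]
```

View pics/c0.png

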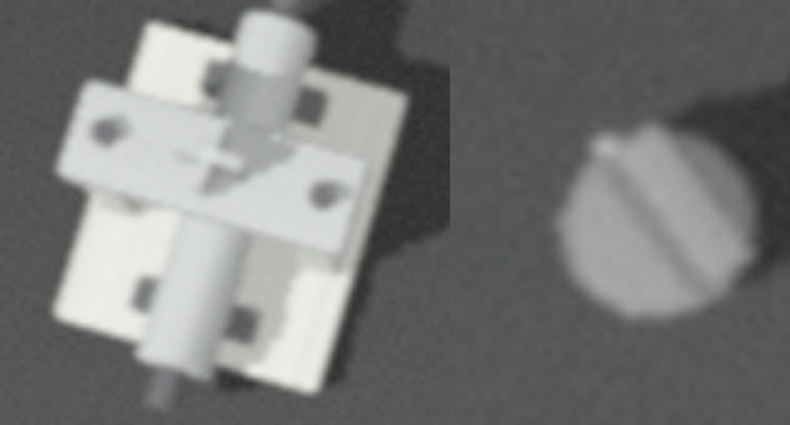

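The cross head is at crop (215,160), the wing centre at crop (680,205), and the wing runs up-left to down-right.

```bash
cat >> h.py <<'E'
def plan(p,yaw):
    "mm shift in tool axes and rotvec to reach TCP p, pointing down with tool x at yaw deg"
    s=get_state(); T=R.from_rotvec(s['tool_rot']); y=np.radians(yaw)
    D=R.from_matrix(np.array([[np.cos(y),np.sin(y),0],[np.sin(y),-np.cos(y),0],[0,0,-1]]))
    print('shift',np.round(T.inv().apply(np.array(p)-s['position'])*1e3,1),'dr',np.round((T.inv()*D).as_rotvec(),3),'tool yaw',np.degrees(np.arctan2(*T.as_matrix()[1::-1,0])).round(2))
    print('t',s['time'],'pos',s['position'].round(4),'q',s['joint_positions'].round(2),'F',s['ft_force'].round(1),'T',s['torque'].round(2),'w',round(s['grip_width']*87,1))
E
python3 - <<'E'
from h import *
import bench; print([x for x in dir(bench) if not x.startswith('__')])
f=lambda x,y,z:at('top',375+(x-450)/8.5,170+y/8.5,z)
a,b=f(630,140,.063),f(728,270,.063);c=f(680,205,.063);print(c,f(655,222,.03),np.degrees(np.arctan2(*(a-b)[1::-1])))
plan([c[0],c[1],.2],37)
E
```

```text
['MotionError', 'calibration', 'close_job', 'get_image', 'get_state', 'nose_length']
[ 0.50491483 -0.12596725  0.063     ] [ 0.50526052 -0.12539225  0.03      ] 36.71103331866589
shift [ 457.4 -401.2   39.2] dr [-0.002 -0.    -0.393] tool yaw 14.49
t 0.1 pos [ 0.1624 -0.6289  0.2386] q [ 1.33  0.32 -0.07  1.45  0.02  1.37 -0.06] F [-0.   0.   0.3] T [-0.06 -0.01  0.01] w 87.1
```

Call:
{"fn": "send_rows", "kwargs": {"xyz": [[40,-35,0],[70,-61,0],[100,-87,5],[130,-114,10],[160,-140,10],[190,-166,10],[220,-193,10],[250,-219,10],[280,-245,10],[310,-272,10]], "dr": [[0,0,-0.04],[0,0,-0.08],[0,0,-0.12],[0,0,-0.16],[0,0,-0.2],[0,0,-0.24],[0,0,-0.28],[0,0,-0.32],[0,0,-0.36],[0,0,-0.393]], "jaw": 60, "grip_force": 20}}

```text
time: 0.93
position: [0.3952, -0.2866, 0.2293]
tool_rot: [2.978, 1.0, -0.001]
ft_force: [0.4, -0.6, -0.4]
grip_width: 0.691
grip_force: 0.0
```

```bash
python3 - <<'E'
from h import *
print(nose_length() if callable(nose_length) else nose_length)
plan([.505,-.126,.19],37)
E
```

```text
0.017
shift [184.5 -61.8  39.2] dr [0.    0.001 0.002] tool yaw 37.11
t 0.9333 pos [ 0.3952 -0.2866  0.2293] q [ 0.98 -0.   -0.4   1.84 -0.    1.3  -0.35] F [ 0.4 -0.6 -0.4] T [-0.04 -0.12 -0.02] w 60.2
```

Call:
{"fn": "send_rows", "kwargs": {"xyz": [[35,-12,6],[70,-24,14],[105,-36,22],[140,-47,30],[170,-57,39],[185,-62,39],[185,-62,39],[185,-62,39],[185,-62,39],[185,-62,39]], "dr": [[0,0,0],[0,0,0],[0,0,0],[0,0,0],[0,0,0],[0,0,0],[0,0,0],[0,0,0],[0,0,0],[0,0,0]]}}

```text
time: 1.77
position: [0.5044, -0.1294, 0.1905]
tool_rot: [2.98, 0.993, -0.001]
ft_force: [1.0, 0.0, -0.4]
grip_width: 0.688
grip_force: 0.0
```

```bash
python3 - <<'E'
from h import *
plan([.505,-.126,.049],37)
s=get_state();save('wrist','w1.png')
print(proj('wrist',[.505,-.126,.063],s))
E
```

```text
shift [  2.7  -2.4 141.5] dr [ 0.     0.001 -0.003] tool yaw 36.84
t 1.7667 pos [ 0.5044 -0.1294  0.1905] q [ 0.76  0.11 -0.59  1.82  0.07  1.23 -0.78] F [ 1.   0.  -0.4] T [ 0.01 -0.07 -0.  ] w 59.8
(np.float64(311.8835985167584), np.float64(191.6979047826983))
```

View pics/w1.png

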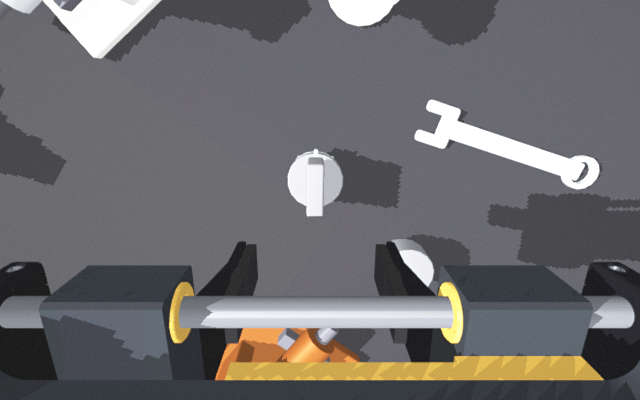

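The wing points straight up the image, centred at about column 315, with its top face spanning rows 158–194. It is parallel to tool x.

```bash
python3 - <<'E'
from h import *
im=cv2.imread('pics/w1.png')
cv2.imwrite('pics/c1.png',cv2.resize(im[140:230,270:370],None,fx=6,fy=6,interpolation=cv2.INTER_CUBIC))
s=get_state()
for p in [(.505,-.126,.063)]:
  for dx in(-22,22):
    for dy in(-7,7):
      y=np.radians(37);print(proj('wrist',[p[0]+(dx*np.cos(y)+dy*np.sin(y))/1e3,p[1]+(dx*np.sin(y)-dy*np.cos(y))/1e3,.063],s))
E
```

```text
(np.float64(303.53737097216157), np.float64(217.49617859041786))
(np.float64(320.5612524473035), np.float64(217.44859301088727))
(np.float64(302.7952233390937), np.float64(164.8959791945983))
(np.float64(320.64426005865465), np.float64(164.84491238496753))
```

View pics/c1.png

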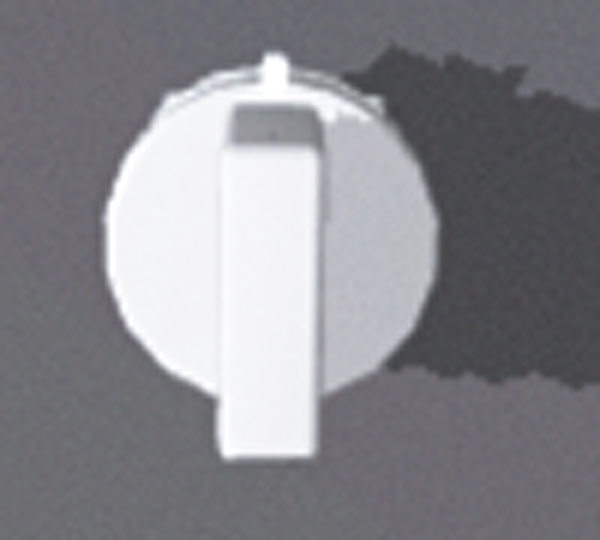

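```bash
python3 - <<'E'
from h import *
plan([.5065,-.128,.053],36)
E
```

```text
shift [2.600e+00 1.000e-01 1.376e+02] dr [0.    0.001 0.015] tool yaw 36.83
t 1.8167 pos [ 0.5044 -0.1294  0.1906] q [ 0.76  0.11 -0.59  1.82  0.07  1.23 -0.78] F [ 0.7 -0.1 -0.9] T [-0.03 -0.06 -0.02] w 60.0
```

Call:
{"fn": "send_rows", "kwargs": {"xyz": [[2,0,20],[2.5,0,50],[2.5,0,80],[2.5,0,105],[2.5,0,122],[2.5,0,132],[2.5,0,137],[2.5,0,137],[2.5,0,137],[2.5,0,137]], "dr": [[0,0,0.015],[0,0,0.015],[0,0,0.015],[0,0,0.015],[0,0,0.015],[0,0,0.015],[0,0,0.015],[0,0,0.015],[0,0,0.015],[0,0,0.015]]}}

```text
time: 2.65
position: [0.5081, -0.1266, 0.0549]
tool_rot: [2.985, 0.973, 0.003]
ft_force: [0.5, -0.8, 1.0]
grip_width: 0.694
grip_force: 0.0
```

Call:
{"fn": "send_rows", "kwargs": {"xyz": [[0,0,0],[0,0,0],[0,0,0],[0,0,0],[0,0,0],[0,0,0],[0,0,0],[0,0,0],[0,0,0],[0,0,0]], "dr": [[0,0,0],[0,0,0],[0,0,0],[0,0,0],[0,0,0],[0,0,0],[0,0,0],[0,0,0],[0,0,0],[0,0,0]], "jaw": 5, "grip_force": 40}}

```text
time: 3.48
position: [0.5071, -0.1261, 0.0535]
tool_rot: [2.987, 0.975, 0.0]
ft_force: [0.4, -0.6, -0.8]
grip_width: 0.158
grip_force: 40.0
```

```bash
python3 - <<'E'
from h import *
plan([.5618,.1227,.2],36)
E
```

```text
shift [ 190.9 -168.7 -146.5] dr [0.    0.    0.003] tool yaw 36.14
t 3.4833 pos [ 0.5071 -0.1261  0.0535] q [ 0.71  0.28 -0.57  1.95  0.18  0.96 -0.89] F [ 0.4 -0.6 -0.8] T [ 0.   -0.11 -0.01] w 13.8
```

```bash
python3 - <<'E'
from h import *
plan([.568,.063,.24],96)
E
```

```text
shift [ 160.7 -116.8 -186.5] dr [ 0.     0.    -1.045] tool yaw 36.14
t 3.4833 pos [ 0.5071 -0.1261  0.0535] q [ 0.71  0.28 -0.57  1.95  0.18  0.96 -0.89] F [ 0.4 -0.6 -0.8] T [ 0.   -0.11 -0.01] w 13.8
```

Call:
{"fn": "send_rows", "kwargs": {"xyz": [[0,0,-15],[0,0,-45],[0,0,-80],[5,-4,-115],[25,-18,-140],[50,-36,-160],[75,-54,-175],[100,-72,-186],[125,-91,-186],[150,-109,-186]], "dr": [[0,0,0],[0,0,0],[0,0,-0.1],[0,0,-0.2],[0,0,-0.32],[0,0,-0.44],[0,0,-0.56],[0,0,-0.68],[0,0,-0.8],[0,0,-0.92]]}}

```text
time: 4.32
position: [0.5642, 0.0519, 0.2402]
tool_rot: [2.237, 2.205, 0.001]
ft_force: [1.2, -0.1, -3.0]
grip_width: 0.157
grip_force: 40.0
```

```bash
python3 - <<'E'
from h import *
plan([.568,.063,.24],96)
E
```

```text
shift [11.2  3.6  0.2] dr [ 0.001  0.001 -0.119] tool yaw 89.18
t 4.3167 pos [0.5642 0.0519 0.2402] q [ 0.57  0.22 -0.81  1.64  0.16  1.35 -0.28] F [ 1.2 -0.1 -3. ] T [-0.02 -0.14  0.  ] w 13.7
```

Call:
{"fn": "send_rows", "kwargs": {"xyz": [[10,10,0],[20,20,0],[30,30,0],[40,40,0],[48,53,0],[48,53,0],[48,53,0],[48,53,0],[48,53,0],[48,53,0]], "dr": [[0,0,-0.12],[0,0,-0.24],[0,0,-0.36],[0,0,-0.48],[0,0,-0.6],[0,0,-0.72],[0,0,-0.84],[0,0,-0.96],[0,0,-1.08],[0,0,-1.08]]}}

```text
time: 5.15
position: [0.6175, 0.0971, 0.2386]
tool_rot: [-0.789, -3.039, 0.001]
ft_force: [0.3, 0.5, -1.5]
grip_width: 0.159
grip_force: 40.0
```

```bash
python3 - <<'E'
from h import *
plan([.5618,.1227,.22],160)
s=get_state();save('wrist','w2.png')
u,v=proj('wrist',[.5618,.1227,.112],s);print(u,v)
im=cv2.imread('pics/w2.png');u=int(u);v=int(v);x0=max(u-100,0);y0=max(v-75,0);print(x0,y0)
cv2.imwrite('pics/c2.png',cv2.resize(im[y0:y0+150,x0:x0+200],None,fx=4,fy=4,interpolation=cv2.INTER_CUBIC))
E
```

```text
shift [61.1 -4.7 18.7] dr [-0.001 -0.002 -0.159] tool yaw 150.9
t 5.15 pos [0.6175 0.0971 0.2386] q [ 0.54  0.43 -0.98  1.49  0.35  1.41  0.61] F [ 0.3  0.5 -1.5] T [-0.04 -0.15  0.05] w 13.8
312.1796434738 120.55945512613684
212 45
```

View pics/c2.png

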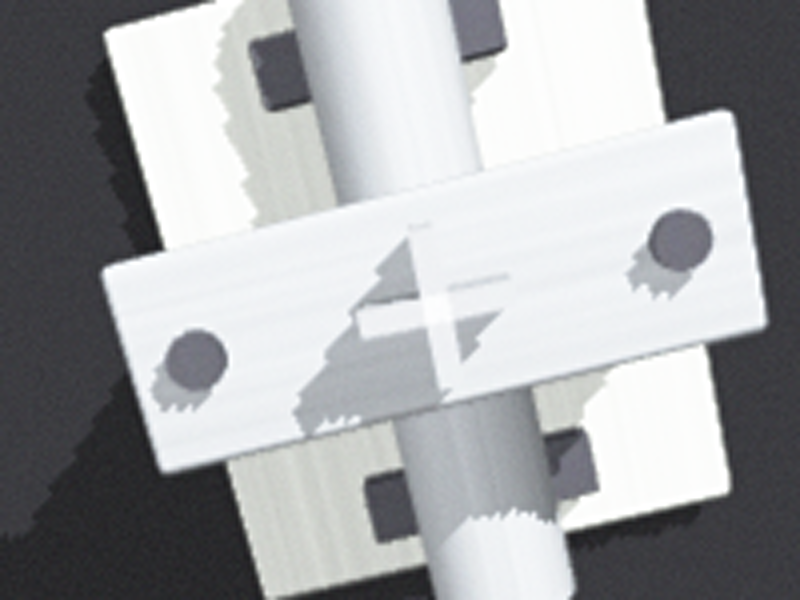

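The cross centre is at crop (434,308), i.e. pixel (320.5,122). One bar runs from crop (358,323) to (510,293), the other from (420,226) to (447,393).

```bash
python3 - <<'E'
from h import *
s=get_state()
f=lambda x,y:at('wrist',212+x/4,45+y/4,.112,s)
c=f(434,308);print(c)
for a,b in (((358,323),(510,293)),((447,393),(420,226))):
  d=f(*b)-f(*a);print(np.linalg.norm(d),np.degrees(np.arctan2(d[1],d[0])))
plan([*c[:2],.112+.0535+.008],150)
E
```

```text
[0.5660461  0.12795232 0.112     ]
0.029149135362710438 71.55684010750743
0.031303190038065205 160.19070412472342
shift [59.9  1.6 65.3] dr [-0.001 -0.001  0.01 ] tool yaw 150.59
t 5.2 pos [0.6176 0.0971 0.2387] q [ 0.54  0.43 -0.98  1.49  0.35  1.41  0.61] F [-0.7  0.2 -2.8] T [ 0.08 -0.16 -0.01] w 13.8
```

```bash
python3 - <<'E'
from h import *
s=get_state()
f=lambda x,y:at('wrist',212+x/4,45+y/4,.091,s)
g=lambda x,y:at('top',245+x/5,130+y/5,.091)
for h,P in((f,[(105,270),(163,472),(765,325),(735,112)]),(g,[(92,80),(55,172),(340,252),(365,158)])):
  Q=np.array([h(*p) for p in P]);print(Q[:,:2].round(4).tolist(),Q.mean(0),[np.linalg.norm(Q[i]-Q[i-1]).round(4) for i in range(4)])
H=[f(195,360),f(680,240)];G=[g(107,130),g(327,195)];print(np.mean(H,0),np.mean(G,0),H,G)
print(proj('top',[.566,.128,.112]))
E
```

```text
[[0.5287, 0.0732], [0.5693, 0.0612], [0.6039, 0.1843], [0.5639, 0.1966]] [0.56645779 0.12883146 0.091     ] [np.float64(0.1284), np.float64(0.0424), np.float64(0.1279), np.float64(0.0418)]
[[0.6018, 0.1827], [0.5601, 0.1971], [0.5269, 0.0715], [0.5688, 0.0617]] [0.56439215 0.12825679 0.091     ] [np.float64(0.1254), np.float64(0.0441), np.float64(0.1299), np.float64(0.0431)]
[0.56658875 0.12804137 0.091     ] [0.56567052 0.12648288 0.091     ] [array([0.55285621, 0.07943333, 0.091     ]), array([0.5803213 , 0.17664941, 0.091     ])] [array([0.57932688, 0.17512107, 0.091     ]), array([0.55201416, 0.07784469, 0.091     ])]
(np.float64(286.5956591283845), np.float64(160.03051725487404))
```

```bash
python3 - <<'E'
from h import *
plan([.565,.1283,.172],161)
E
```

```text
shift [61.   1.4 66.8] dr [-0.    -0.001 -0.182] tool yaw 150.59
t 5.2 pos [0.6176 0.0971 0.2387] q [ 0.54  0.43 -0.98  1.49  0.35  1.41  0.61] F [-0.7  0.2 -2.8] T [ 0.08 -0.16 -0.01] w 13.8
```

Call:
{"fn": "send_rows", "kwargs": {"xyz": [[15,0,0],[30,1,5],[45,1,15],[55,1,28],[60,1,40],[61,1.5,50],[61,1.5,58],[61,1.5,64],[61,1.5,66],[61,1.5,66]], "dr": [[0,0,-0.05],[0,0,-0.1],[0,0,-0.15],[0,0,-0.18],[0,0,-0.18],[0,0,-0.18],[0,0,-0.18],[0,0,-0.18],[0,0,-0.18],[0,0,-0.18]]}}

```text
time: 6.03
position: [0.5657, 0.1279, 0.1729]
tool_rot: [-0.519, -3.098, -0.0]
ft_force: [0.9, 0.4, -1.9]
grip_width: 0.159
grip_force: 40.0
```

```bash
python3 - <<'E'
from h import *
plan([.565,.1283,.1515],161)
E
```

```text
shift [ 0.8  0.1 21.4] dr [-0.    -0.001 -0.001] tool yaw 160.97
t 6.0333 pos [0.5657 0.1279 0.1729] q [ 0.58  0.39 -1.03  1.69  0.35  1.27  0.71] F [ 0.9  0.4 -1.9] T [ 0.03 -0.17  0.06] w 13.8
```

Call:
{"fn": "send_rows", "kwargs": {"xyz": [[0.5,0,2],[0.5,0,4],[0.5,0,6],[0.5,0,7],[0.5,0,8],[0.5,0,9],[0.5,0,9.5],[0.5,0,10],[0.5,0,10],[0.5,0,10]], "dr": [[0,0,0],[0,0,0],[0,0,0],[0,0,0],[0,0,0],[0,0,0],[0,0,0],[0,0,0],[0,0,0],[0,0,0]]}}

```text
time: 6.87
position: [0.5653, 0.1285, 0.1636]
tool_rot: [0.517, 3.098, 0.0]
ft_force: [1.1, 1.0, -1.5]
grip_width: 0.162
grip_force: 40.0
```

Call:
{"fn": "send_rows", "kwargs": {"xyz": [[0,0,0.5],[0,0,1],[0,0,1.5],[0,0,2],[0,0,2.5],[0,0,3],[0,0,3.5],[0,0,4],[0,0,4],[0,0,4]], "dr": [[0,0,0],[0,0,0],[0,0,0],[0,0,0],[0,0,0],[0,0,0],[0,0,0],[0,0,0],[0,0,0],[0,0,0]]}}

```text
time: 7.7
position: [0.5651, 0.1285, 0.1595]
tool_rot: [0.517, 3.098, -0.0]
ft_force: [3.4, -0.7, -1.4]
grip_width: 0.155
grip_force: 40.0
```

Call:
{"fn": "send_rows", "kwargs": {"xyz": [[0,0,1],[0,0,2],[0,0,3],[0,0,4],[0,0,5],[0,0,5.5],[0,0,6],[0,0,6.5],[0,0,6.5],[0,0,6.5]], "dr": [[0,0,0],[0,0,0],[0,0,0],[0,0,0],[0,0,0],[0,0,0],[0,0,0],[0,0,0],[0,0,0],[0,0,0]]}}

```text
time: 8.53
position: [0.565, 0.1286, 0.153]
tool_rot: [0.517, 3.099, -0.0]
ft_force: [3.1, -1.3, -0.2]
grip_width: 0.158
grip_force: 40.0
```

```bash
python3 - <<'E'
from h import *
plan([.565,.1283,.1515],161)
E
```

```text
shift [-0.  -0.3  1.5] dr [0.    0.    0.001] tool yaw 161.04
t 8.5333 pos [0.565  0.1286 0.153 ] q [ 0.57  0.4  -1.02  1.71  0.36  1.23  0.7 ] F [ 3.1 -1.3 -0.2] T [-0.23 -0.84  0.05] w 13.7
```

Call:
{"fn": "send_rows", "kwargs": {"xyz": [[-0.2,0,0.5],[-0.4,0,1],[-0.5,0,1.3],[-0.5,0,1.6],[-0.5,0,1.9],[-0.5,0,2.1],[-0.5,0,2.1],[-0.5,0,2.1],[-0.5,0,2.1],[-0.5,0,2.1]], "dr": [[0,0,0],[0,0,0],[0,0,0],[0,0,0],[0,0,0],[0,0,0],[0,0,0],[0,0,0],[0,0,0],[0,0,0]]}}

```text
time: 9.37
position: [0.5652, 0.1285, 0.1509]
tool_rot: [-0.517, -3.098, 0.0]
ft_force: [0.3, -1.1, -0.1]
grip_width: 0.159
grip_force: 40.0
```

Call:
{"fn": "send_rows", "kwargs": {"xyz": [[0,0,0.3],[0,0,0.3],[0,0,0.3],[0,0,0.3],[0,0,0.3],[0,0,0.3],[0,0,0.3],[0,0,0.3],[0,0,0.3],[0,0,0.3]], "dr": [[0,0,0.03],[0,0,0.06],[0,0,0.09],[0,0,0.12],[0,0,0.15],[0,0,0.18],[0,0,0.21],[0,0,0.24],[0,0,0.27],[0,0,0.3]]}}

```text
time: 10.2
position: [0.5663, 0.1284, 0.151]
tool_rot: [0.976, 2.984, 0.001]
ft_force: [3.6, -1.2, -1.1]
grip_width: 0.158
grip_force: 40.0
```

```bash
cat > p.py <<'E'
from h import *
plan([.5655,.1283,.1505],161)
E
python3 p.py
```

```text
shift [ 0.6 -0.6  0.5] dr [ 0.001  0.002 -0.301] tool yaw 143.78
t 10.2 pos [0.5663 0.1284 0.151 ] q [ 0.53  0.38 -0.96  1.72  0.33  1.22  0.42] F [ 3.6 -1.2 -1.1] T [-0.12 -0.98  0.15] w 13.8
```

Call:
{"fn": "send_rows", "kwargs": {"xyz": [[-0.3,0,0.4],[-0.3,0,0.4],[-0.3,0,0.4],[-0.3,0,0.4],[-0.3,0,0.4],[-0.3,0,0.4],[-0.3,0,0.4],[-0.3,0,0.4],[-0.3,0,0.4],[-0.3,0,0.4]], "dr": [[0,0,0.015],[0,0,0.03],[0,0,0.045],[0,0,0.06],[0,0,0.075],[0,0,0.09],[0,0,0.105],[0,0,0.12],[0,0,0.135],[0,0,0.15]]}}

```text
time: 11.03
position: [0.5661, 0.1285, 0.1505]
tool_rot: [1.197, 2.903, 0.001]
ft_force: [5.5, 0.1, 1.9]
grip_width: 0.161
grip_force: 40.0
```

```bash
python3 p.py
```

```text
shift [ 0.3 -0.6  0. ] dr [ 0.001  0.001 -0.451] tool yaw 135.18
t 11.0333 pos [0.5661 0.1285 0.1505] q [ 0.51  0.37 -0.93  1.72  0.32  1.21  0.28] F [5.5 0.1 1.9] T [ 0.07 -1.43  0.14] w 14.0
```

Call:
{"fn": "send_rows", "kwargs": {"xyz": [[0,0,0],[0,0,0],[0,0,0],[0,0,0],[0,0,0],[0,0,0],[0,0,0],[0,0,0],[0,0,0],[0,0,0]], "dr": [[0,0,0.01],[0,0,0.02],[0,0,0.03],[0,0,0.04],[0,0,0.05],[0,0,0.06],[0,0,0.07],[0,0,0.08],[0,0,0.09],[0,0,0.1]]}}

```text
time: 11.87
position: [0.5661, 0.1285, 0.1505]
tool_rot: [1.341, 2.84, 0.001]
ft_force: [4.7, 0.3, 2.6]
grip_width: 0.156
grip_force: 40.0
```

```bash
python3 p.py
```

```text
shift [ 0.2 -0.6 -0. ] dr [ 0.001  0.001 -0.55 ] tool yaw 129.47
t 11.8667 pos [0.5661 0.1285 0.1505] q [ 0.49  0.37 -0.92  1.72  0.31  1.21  0.19] F [4.7 0.3 2.6] T [ 0.15 -1.45  0.2 ] w 13.6
```

Call:
{"fn": "send_rows", "kwargs": {"xyz": [[-0.3,0.4,0],[-0.3,0.4,0],[-0.3,0.4,0],[-0.3,0.4,0],[-0.3,0.4,0],[-0.3,0.4,0],[-0.3,0.4,0],[-0.3,0.4,0],[-0.3,0.4,0],[-0.3,0.4,0]], "dr": [[0,0,0.01],[0,0,0.02],[0,0,0.03],[0,0,0.04],[0,0,0.05],[0,0,0.06],[0,0,0.07],[0,0,0.08],[0,0,0.09],[0,0,0.1]]}}

```text
time: 12.7
position: [0.5661, 0.1285, 0.1503]
tool_rot: [-1.481, -2.771, -0.0]
ft_force: [4.0, 1.5, 2.3]
grip_width: 0.159
grip_force: 40.0
```

```bash
python3 p.py
```

```text
shift [ 0.1 -0.6 -0.2] dr [ 0.   -0.   -0.65] tool yaw 123.76
t 12.7 pos [0.5661 0.1285 0.1503] q [ 0.48  0.36 -0.9   1.72  0.3   1.21  0.09] F [4.  1.5 2.3] T [ 0.38 -1.08  0.16] w 13.8
```

Call:
{"fn": "send_rows", "kwargs": {"xyz": [[0,0,0],[0,0,0],[0,0,0],[0,0,0],[0,0,0],[0,0,0],[0,0,0],[0,0,0],[0,0,0],[0,0,0]], "dr": [[0,0,0.01],[0,0,0.02],[0,0,0.03],[0,0,0.04],[0,0,0.05],[0,0,0.06],[0,0,0.07],[0,0,0.08],[0,0,0.09],[0,0,0.1]]}}

```text
time: 13.53
position: [0.5661, 0.1285, 0.1502]
tool_rot: [-1.617, -2.693, -0.0]
ft_force: [3.0, 4.2, 3.7]
grip_width: 0.163
grip_force: 40.0
```

```bash
python3 p.py
```

```text
shift [ 0.1 -0.6 -0.3] dr [ 0.   -0.   -0.75] tool yaw 118.02
t 13.5333 pos [0.5661 0.1285 0.1502] q [ 0.46  0.36 -0.88  1.72  0.29  1.21 -0.  ] F [3.  4.2 3.7] T [ 0.74 -1.01  0.15] w 14.2
```

Call:
{"fn": "send_rows", "kwargs": {"xyz": [[0.2,0.5,-0.3],[0.2,0.5,-0.3],[0.2,0.5,-0.3],[0.2,0.5,-0.3],[0.2,0.5,-0.3],[0.2,0.5,-0.3],[0.2,0.5,-0.3],[0.2,0.5,-0.3],[0.2,0.5,-0.3],[0.2,0.5,-0.3]], "dr": [[0,0,0.01],[0,0,0.02],[0,0,0.03],[0,0,0.04],[0,0,0.05],[0,0,0.06],[0,0,0.07],[0,0,0.08],[0,0,0.09],[0,0,0.1]]}}

```text
time: 14.37
position: [0.5662, 0.1286, 0.1504]
tool_rot: [-1.75, -2.609, 0.001]
ft_force: [1.2, 1.6, 2.4]
grip_width: 0.157
grip_force: 40.0
```

```bash
python3 p.py
```

```text
shift [-0.  -0.8 -0.1] dr [-0.001 -0.    -0.85 ] tool yaw 112.29
t 14.3667 pos [0.5662 0.1286 0.1504] q [ 0.45  0.35 -0.86  1.72  0.28  1.21 -0.09] F [1.2 1.6 2.4] T [ 0.47 -0.51  0.15] w 13.7
```

Call:
{"fn": "send_rows", "kwargs": {"xyz": [[0,0,0],[0,0,0],[0,0,0],[0,0,0],[0,0,0],[0,0,0],[0,0,0],[0,0,0],[0,0,0],[0,0,0]], "dr": [[0,0,0.01],[0,0,0.02],[0,0,0.03],[0,0,0.04],[0,0,0.05],[0,0,0.06],[0,0,0.07],[0,0,0.08],[0,0,0.09],[0,0,0.1]]}}

```text
time: 15.2
position: [0.5665, 0.1286, 0.1505]
tool_rot: [1.878, 2.518, -0.0]
ft_force: [0.9, 2.1, 1.5]
grip_width: 0.161
grip_force: 40.0
```

```bash
python3 p.py
```

```text
shift [ 0.  -1.1 -0. ] dr [-0.    0.   -0.95] tool yaw 106.56
t 15.2 pos [0.5665 0.1286 0.1505] q [ 0.44  0.35 -0.84  1.72  0.28  1.2  -0.19] F [0.9 2.1 1.5] T [ 0.37 -0.45  0.14] w 14.0
```

Good: steady friction torque, light forces. Continue.

Call:
{"fn": "send_rows", "kwargs": {"xyz": [[0,0,0],[0,0,0],[0,0,0],[0,0,0],[0,0,0],[0,0,0],[0,0,0],[0,0,0],[0,0,0],[0,0,0]], "dr": [[0,0,0.01],[0,0,0.02],[0,0,0.03],[0,0,0.04],[0,0,0.05],[0,0,0.06],[0,0,0.07],[0,0,0.08],[0,0,0.09],[0,0,0.1]]}}

```text
time: 16.03
position: [0.5665, 0.1287, 0.1505]
tool_rot: [2.002, 2.421, -0.0]
ft_force: [0.8, 0.8, 2.3]
grip_width: 0.161
grip_force: 40.0
```

```bash
python3 p.py
```

```text
shift [-0.2 -1.  -0. ] dr [-0.    0.   -1.05] tool yaw 100.83
t 16.0333 pos [0.5665 0.1287 0.1505] q [ 0.42  0.34 -0.83  1.72  0.27  1.2  -0.28] F [0.8 0.8 2.3] T [ 0.25 -0.45  0.1 ] w 14.0
```

Call:
{"fn": "send_rows", "kwargs": {"xyz": [[0,0,0],[0,0,0],[0,0,0],[0,0,0],[0,0,0],[0,0,0],[0,0,0],[0,0,0],[0,0,0],[0,0,0]], "dr": [[0,0,0.01],[0,0,0.02],[0,0,0.03],[0,0,0.04],[0,0,0.05],[0,0,0.06],[0,0,0.07],[0,0,0.08],[0,0,0.09],[0,0,0.1]]}}

```text
time: 16.87
position: [0.5667, 0.1285, 0.1506]
tool_rot: [2.12, 2.318, 0.0]
ft_force: [1.7, 1.0, 1.9]
grip_width: 0.157
grip_force: 40.0
```

```bash
python3 p.py
```

```text
shift [-0.1 -1.2  0.1] dr [ 0.    0.   -1.15] tool yaw 95.09
t 16.8667 pos [0.5667 0.1285 0.1506] q [ 0.41  0.34 -0.81  1.72  0.26  1.2  -0.38] F [1.7 1.  1.9] T [ 0.18 -0.57  0.17] w 13.7
```

Call:
{"fn": "send_rows", "kwargs": {"xyz": [[0,0,0],[0,0,0],[0,0,0],[0,0,0],[0,0,0],[0,0,0],[0,0,0],[0,0,0],[0,0,0],[0,0,0]], "dr": [[0,0,0.01],[0,0,0.02],[0,0,0.03],[0,0,0.04],[0,0,0.05],[0,0,0.06],[0,0,0.07],[0,0,0.08],[0,0,0.09],[0,0,0.1]]}}

```text
time: 17.7
position: [0.5666, 0.1285, 0.1506]
tool_rot: [2.233, 2.209, -0.0]
ft_force: [2.7, -0.3, 1.5]
grip_width: 0.158
grip_force: 40.0
```

```bash
python3 p.py
```

```text
shift [-0.2 -1.1  0.1] dr [ 0.    0.   -1.25] tool yaw 89.36
t 17.7 pos [0.5666 0.1285 0.1506] q [ 0.4   0.33 -0.79  1.72  0.25  1.2  -0.47] F [ 2.7 -0.3  1.5] T [-0.1  -0.9   0.25] w 13.7
```

Call:
{"fn": "send_rows", "kwargs": {"xyz": [[0,0,0],[0,0,0],[0,0,0],[0,0,0],[0,0,0],[0,0,0],[0,0,0],[0,0,0],[0,0,0],[0,0,0]], "dr": [[0,0,0.01],[0,0,0.02],[0,0,0.03],[0,0,0.04],[0,0,0.05],[0,0,0.06],[0,0,0.07],[0,0,0.08],[0,0,0.08],[0,0,0.08]]}}

```text
time: 18.53
position: [0.5661, 0.1295, 0.1505]
tool_rot: [-2.318, -2.118, -0.0]
ft_force: [1.0, 0.2, 1.5]
grip_width: 0.153
grip_force: 39.9
```

```bash
python3 p.py
```

```text
shift [-1.2 -0.5  0. ] dr [-0.000e+00 -1.000e-03 -1.329e+00] tool yaw 84.84
t 18.5333 pos [0.5661 0.1295 0.1505] q [ 0.39  0.33 -0.78  1.72  0.25  1.2  -0.55] F [1.  0.2 1.5] T [ 0.01 -0.27 -0.03] w 13.3
```

```bash
python3 - <<'E'
from h import *
s=get_state();save('wrist','w3.png')
u,v=proj('wrist',[.566,.129,.125],s);print(u,v)
im=cv2.imread('pics/w3.png');u=int(u);v=int(v);y0=max(v-80,0);x0=u-80
print(x0,y0)
cv2.imwrite('pics/c3.png',cv2.resize(im[y0:y0+120,x0:x0+160],None,fx=5,fy=5,interpolation=cv2.INTER_CUBIC))
E
```

```text
317.513105437185 251.7334492196876
237 171
```

View pics/c3.png

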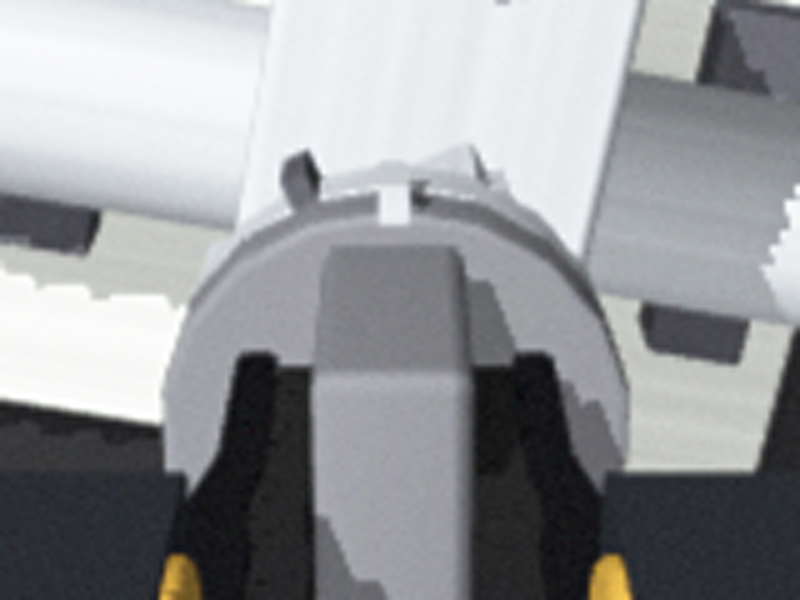

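```bash
python3 - <<'E'
from h import *
s=get_state(); T=R.from_rotvec(s['tool_rot'])
for z in(.112,.116,.120):
  for p in((300,160),(302,180),(305,205)):
    w=at('wrist',237+p[0]/5,171+p[1]/5,z,s); t=T.inv().apply(w-s['position'])*1e3
    print(z,p,t.round(1),np.arctan2(-t[1],t[0]+1).round(2),np.hypot(t[1],t[0]+1).round(1))
z=.129;w=at('wrist',237+395/5,171+205/5,z,s); print((T.inv().apply(w-s['position'])*1e3).round(1))
plan([.566,.1285,.1505],80)
E
```

```text
0.112 (300, 160) [ 22.5 -11.2  38.3] 0.44 26.1
0.112 (302, 180) [ 20.2 -11.   38.3] 0.48 23.9
0.112 (305, 205) [ 17.3 -10.7  38.3] 0.53 21.2
0.116 (300, 160) [ 23.8 -11.   34.3] 0.42 27.2
0.116 (302, 180) [ 21.6 -10.8  34.3] 0.45 25.0
0.116 (305, 205) [ 18.8 -10.5  34.3] 0.49 22.4
0.12 (300, 160) [ 25.2 -10.8  30.3] 0.39 28.3
0.12 (302, 180) [ 23.  -10.6  30.3] 0.42 26.2
0.12 (305, 205) [ 20.2 -10.3  30.3] 0.45 23.5
[23.4 -0.8 21.3]
shift [-0.7  0.6 -0.2] dr [-0.002 -0.     0.084] tool yaw 84.84
t 18.5833 pos [0.5655 0.1293 0.1503] q [ 0.39  0.33 -0.78  1.72  0.25  1.2  -0.55] F [0.3 0.7 2.5] T [ 0.1  -0.26 -0.04] w 13.7
```

The dark pointer on the steel disc now lags the wing's white tab by about 0.45 rad, and the torque has fallen to slightly negative. The clutch has snapped; I'll turn a little further to bring it to 0.6.

Call:
{"fn": "send_rows", "kwargs": {"xyz": [[0,0,0],[0,0,0],[0,0,0],[0,0,0],[0,0,0],[0,0,0],[0,0,0],[0,0,0],[0,0,0],[0,0,0]], "dr": [[0,0,0.02],[0,0,0.04],[0,0,0.06],[0,0,0.08],[0,0,0.1],[0,0,0.12],[0,0,0.12],[0,0,0.12],[0,0,0.12],[0,0,0.12]]}}

```text
time: 19.42
position: [0.5661, 0.1288, 0.1503]
tool_rot: [-2.441, -1.976, 0.001]
ft_force: [-2.2, 1.0, 2.1]
grip_width: 0.157
grip_force: 39.9
```

```bash
python3 - <<'E'
from h import *
plan([.566,.1285,.1505],80)
s=get_state();save('wrist','w4.png')
im=cv2.imread('pics/w4.png')
cv2.imwrite('pics/c4.png',cv2.resize(im[171:271,237:397],None,fx=5,fy=5,interpolation=cv2.INTER_CUBIC))
E
```

```text
shift [-0.3  0.  -0.2] dr [-0.001  0.    -0.035] tool yaw 77.98
t 19.4167 pos [0.5661 0.1288 0.1503] q [ 0.37  0.32 -0.76  1.72  0.24  1.2  -0.66] F [-2.2  1.   2.1] T [ 0.31  0.6  -0.03] w 13.7
```

View pics/c4.png

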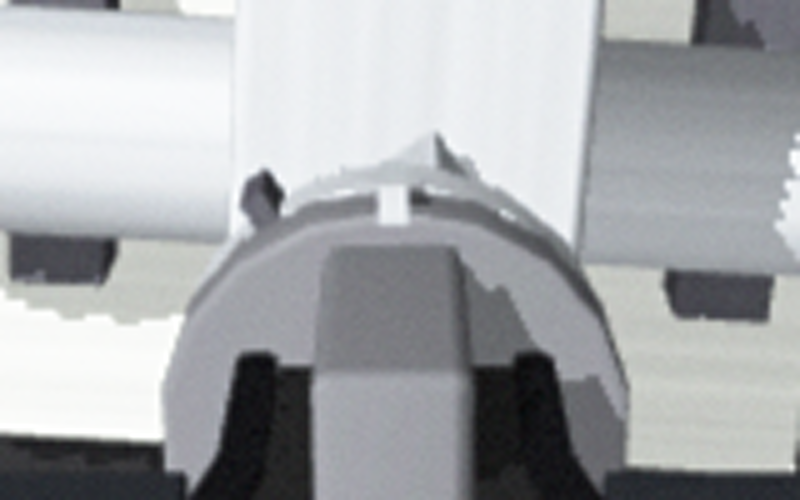

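The pointer is now at crop (263,195), about 0.6 rad behind the tab, with torque near zero. That is exactly one click, so I'm releasing.

Call:
{"fn": "send_rows", "kwargs": {"xyz": [[0,0,-0.4],[0,0,-0.4],[0,0,-0.4],[0,0,-0.4],[0,0,-0.4],[0,0,-0.4],[0,0,-0.4],[0,0,-0.4],[0,0,-0.4],[0,0,-0.4]], "dr": [[0,0,0],[0,0,0],[0,0,0],[0,0,0],[0,0,0],[0,0,0],[0,0,0],[0,0,0],[0,0,0],[0,0,0]], "jaw": 45}}

```text
time: 20.3
position: [0.5665, 0.1287, 0.1509]
tool_rot: [2.442, 1.976, -0.0]
ft_force: [0.3, 0.3, 0.8]
grip_width: 0.517
grip_force: 0.0
```

Call:
{"fn": "send_rows", "kwargs": {"xyz": [[0,0,-5],[0,0,-12],[0,0,-22],[0,0,-35],[0,0,-50],[0,0,-65],[0,0,-80],[0,0,-85],[0,0,-85],[0,0,-85]], "dr": [[0,0,0],[0,0,0],[0,0,0],[0,0,0],[0,0,0],[0,0,0],[0,0,0],[0,0,0],[0,0,0],[0,0,0]]}}

```text
time: 21.13
position: [0.5666, 0.1287, 0.2363]
tool_rot: [2.442, 1.976, 0.001]
ft_force: [-0.1, 0.5, 0.3]
grip_width: 0.515
grip_force: 0.0
```

```bash
python3 - <<'E'
from h import *
plan([.566,.1285,.1505],80)
s=get_state();save('wrist','w5.png');save('scene','s5.png')
u,v=proj('wrist',[.566,.129,.14],s);u=int(u);v=int(v);print(u,v)
im=cv2.imread('pics/w5.png');b=cv2.imread('pics/s5.png')
a=cv2.resize(im[max(v-50,0):max(v-50,0)+100,u-50:u+50],(400,400),interpolation=cv2.INTER_CUBIC)
b=cv2.resize(b[145:245,305:405],(400,400),interpolation=cv2.INTER_CUBIC)
cv2.imwrite('pics/c5.png',np.hstack([a,b]))
E
```

```text
shift [-0.3 -0.6 85.8] dr [ 0.001  0.    -0.035] tool yaw 77.97
t 21.1333 pos [0.5666 0.1287 0.2363] q [ 0.4   0.25 -0.78  1.61  0.18  1.35 -0.62] F [-0.1  0.5  0.3] T [-0.01 -0.14  0.  ] w 44.8
315 207
```

View pics/c5.png

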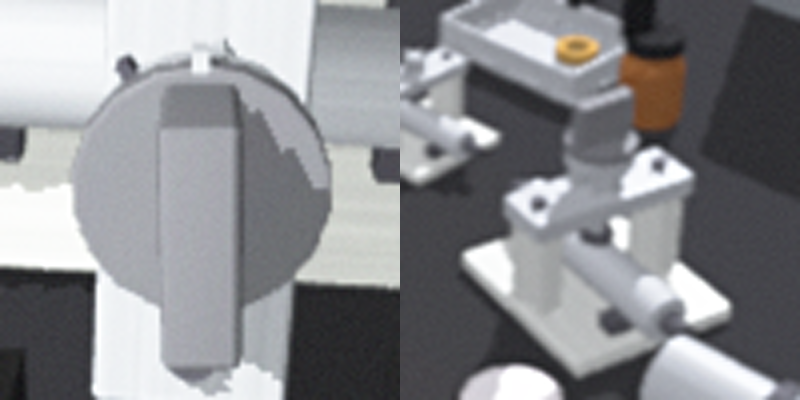

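The cap sits upright on the screw with its pointer still slipped about 0.6 rad. The gripper is clear.

```bash
python3 -c "
from bench import *
print(close_job())"
```

```text
the job is handed in; nothing more can be done
None
```

The winged cap is seated upright on the larger white clamp's screw, which I turned clockwise to its stop and one clutch click (about 0.6 rad of slip by eye). I then let go, moved the gripper clear and handed the job in at about 21 s.

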